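Flip the status marker of the flask's bay

ROBOT

A 7-joint arm with a two-finger parallel gripper is mounted at the origin on the work surface. World frame = base frame: x ahead of the robot, y to its left, z up, the work surface at z = 0. Lengths are in m, angles in rad, forces in N, time in s.
With the tool pointing down it reaches from about 0.425 to 0.925 m from the base axis. Payload 6.8 kg.
Tool frame: the origin (TCP) lies between the finger pads; the fingertips stand r.tcp_to_tips ahead of it and the grasp point (between the pads) lies 3 mm ahead of it (r.tcp_to_tips is the distance from the TCP to the fingertips, in m); z points along the fingers, y is the line along which they close (so a half turn about z gives the same grasp; the last joint's range is limited). The gripper opens to 85 mm and grips with 20 to 120 N. Pads are 22 mm wide; open, the fingers measure 114 mm over their backs; the gripper's body (76 mm by 85 mm) begins 54 mm behind the grasp point. The pads swing forward as they close: fully open they stand 13 mm farther back than shut.
Start: joints at [-1.309, 0.477, 0.022, 1.555, -0.011, 1.109, -0.083], TCP at [0.244, 0.629, 0.253] pointing down, gripper open.
Joint ranges: [-2.96, 2.96], [-0.34, 2.1], [-1.41, 1.46], [0.24, 2.44], [-1.37, 4.51], [0.17, 1.92], [-2.96, 2.96]. Speed limits (rad/s): [2.39, 2.39, 3.14, 3.14, 3.14, 3.14, 3.14].

INTERFACE

Orientations are given as a rotation vector (axis times angle).
In Python, from bench import r gives the robot as it stands. The module is installed in compiled form; this text tells all that it offers.
- The arm moves only by the tool step_arm, never from a script. Its argument "moves" is a list of rows, each an object of numbers: "rx", "ry", "rz": the turn, a rotation vector about the tool's x, y, z in degrees; "dx", "dy", "dz": the shift along the tool's x, y, z in mm; "gripper": the opening, from -1 (shut) to 1 (fully open). In form: [{"rx": .., "ry": .., "rz": .., "dx": .., "dy": .., "dz": .., "gripper": ..}, ...]. A call has 1 to 20 rows; each row shifts and turns the commanded pose from where the row before left it, along the tool's axes as they then stand; what a row does not reach is not made up. A row lasts 1/8 s, in which the tool goes at most 62.5 mm and 10.7 degrees, less where a joint would pass 70% of its speed; a pose out of reach is approached as far as the arm can. A call is refused whole if a number of a shift passes 62.5 or a number of a turn 10.7, either way. A call with a gripper value outside its range is refused whole. The fingers move at their own pace and stop on an object; "grip_force" is the grip in N (left out, the last holds). Time passes only in rows, so rows that do not move let the fingers close. It gives the time, the measured TCP pose, the force, the opening and the grip force at its end, in the units of the state.
- r.get_obs(): the state, without advancing time (a new reading comes with each control period).
- r.grab_frame(name): name is "scene" or "top"; returns the picture (420x560x3 uint8, blue, green, red); there is no depth.
- r.camera_info(name): a dict with "mtx" (3x3 intrinsics, pixels), "rvec" (rotation vector, rad) and "tvec" (3), from world to camera coordinates, as OpenCV has them. Camera axes: x right, y down, z forward; pixel columns grow to the right and rows downward; lengths in m; the calibration is good to about 2 mm. A picture is of the moment at which its call begins. camera_info takes no time and is no camera call.
- r.hand_in(): hands the job in; it is judged then, once.
The state is a dict: "clock": time; "joints": joint angles; "qvel": joint speeds; "tau": joint torques, N m; "tcp_pos": TCP position; "orientation": TCP orientation; "contact_force": force on the tool from outside, world axes, zero at the start; "moment": the same for the moment, N m; "grip_width": finger opening in m; "gripper_force": force on a finger pad.
Only numpy, scipy, OpenCV 4.12 (cv2) and the standard library are available. Lean on these libraries where they do the work, as an engineer would, in place of code of your own. Each camera call takes 0.05 s, during which the arm holds its last target. There are 200 camera calls.

TASK

Two bench stands each have a bay and a hinged status marker lying flat on its near side. The culture flask has come in: on the stand whose bay holds the flat clear flask, flip the marker all the way over its pivot so that it lies flat on the other side with its ring face up. Push it gently with the fingertips without gripping it, leave the marker of the bottle's stand as it is, and do not shift or lift the flask, the bottle or the other things on the bench.

Things in the scene. Friction and masses are not known exactly. Their poses are not given: they have to be found in the camera images.
- stand_a: The flask's stand, fixed: aluminium base plate 130 (x) x 190 (y) x 8 mm; origin at the centre of its underside; x points from the side where the marker lies at the start to the other side. On the -y half two posts (16 x 6 mm, 118 mm high, 82 mm apart) carry the marker; on the +y half a bay with a rim to 14 mm above the bench (inside 106 x 72 mm, centre y +50 mm) where the culture flask lies.
- flag_a (a joint): Hinge of the flask stand's marker, rad. 0: flat, level, toward the stand's -x, raised bar up (start, stop); pi/2: upright; pi: flat toward +x, raised ring up (stop). No catch; light friction and damping (under 1.5 N at the free edge, pushed slowly). Let go below 1.0 rad it falls back to 0, between 1.2 and 1.9 rad it stays, past 2.2 rad it sinks by itself to pi in 1 to 3 s.
- flag_a_pivot (a point): Middle of that marker's pivot axis (level, along the stand's y), at stand (0, -45, 110) mm. The marker is a white steel plate, 70 mm wide along the axis, 5 mm thick, 100 g, its free edge 85 mm from the axis. Below it the space is open down to the base plate and bench, except within 25 mm of the axis, where rest arms and posts stand at its sides.
- flag_a_edge (a point): Middle of that marker's free edge, mid-thickness, 85 mm from the pivot axis; turns with the marker.
- stand_b: The bottle's stand, fixed: aluminium base plate 130 (x) x 190 (y) x 8 mm; origin at the centre of its underside; x points from the side where the marker lies at the start to the other side. On the -y half two posts (16 x 6 mm, 118 mm high, 82 mm apart) carry the marker; on the +y half a bay with a rim to 14 mm above the bench (inside 106 x 72 mm, centre y +50 mm) where the bottle stands.
- flag_b (a joint): Hinge of the bottle stand's marker, rad; same build and meaning as flag_a; starts at 0 and must stay there.
- flag_b_pivot (a point): Middle of the pivot axis of the bottle stand's marker, at stand_b (0, -45, 110) mm.
- flask: Clear culture flask lying flat in stand_a's bay, 95 x 50 x 29 mm with its blue screw cap, loose, 60 g; origin at the middle of its underside, cap towards its +x.
- bottle: Upright sample bottle with a blue cap, 48 mm diameter, 85 mm high, loose in stand_b's bay; origin at the centre of its underside.
- tipbox: Closed pipette-tip box, blue with a grey lid, 85 x 120 x 67 mm, loose on the bench to the right of the stands as the robot sees them; origin at the centre of its underside.
- jar: Round jar with a white lid, 60 mm diameter, 70 mm high, loose on the bench to the left of the stands as the robot sees them; origin at the centre of its underside.
Things that resemble listed ones, but are neither listed nor needed, are in the scene too. Leave any brown or red look-alike of the stand_a alone.

How it is judged:
By the outcome, as a careful person would: the job done as asked, in the order asked, and still so for the second after the job is handed in, with the robot touching nothing.
It also fails if it takes over 51 s, if anything falls off the work surface, if the arm or the gripper's body presses on something with over 40 N, if the wrist force passes 120 N, or if a joint passes its speed limit or range.

## Working session

There is one attempt and no reset: what is moved stays moved. The work goes in short steps, Python scripts to look and compute and a tool call to move; the robot and the scene stay as the last step left them, time stands still between calls to the robot, and variables do not carry over. Pictures are saved under pics/ and viewed, at most 10 in all, crops included, and the job is handed in when it is done.

Besides the shell and the picture viewer there is one more tool, called after "Call:" in YAML: its name, and indented under it one key for each argument. step_arm: Moves the arm, as the interface text tells. Its arguments: {"type":"object","properties":{"moves":{"type":"array","items":{"type":"object","properties":{"rx":{"type":"number"},"ry":{"type":"number"},"rz":{"type":"number"},"dx":{"type":"number"},"dy":{"type":"number"},"dz":{"type":"number"},"gripper":{"type":"number"}}}},"grip_force":{"type":"number"}},"required":["moves"]}

```bash
mkdir -p pics; python3 - <<'E'
from bench import r
import cv2
for n in("scene","top"):
    cv2.imwrite(f"pics/{n}0.png",r.grab_frame(n)); print(n,r.camera_info(n))
print(r.get_obs(), r.tcp_to_tips)
E
```

```text
scene {'mtx': array([[502.22366935,   0.        , 276.36196774],
       [  0.        , 502.22366935, 218.64425972],
       [  0.        ,   0.        ,   1.        ]]), 'rvec': array([ 1.89389298,  1.40599798, -0.66721399]), 'tvec': array([-0.12510152, -0.23438486,  1.80782213])}
top {'mtx': array([[380.33171268,   0.        , 280.92052038],
       [  0.        , 380.33171268, 206.21502178],
       [  0.        ,   0.        ,   1.        ]]), 'rvec': array([ 2.16607107, -2.10922363,  0.14337292]), 'tvec': array([-0.00999968,  0.4797629 ,  1.07221779])}
{'clock': 0.1, 'joints': array([-1.3091044 ,  0.4777227 ,  0.02234226,  1.55633543, -0.01149218,
        1.10930257, -0.08305946]), 'qvel': array([-0.00180428,  0.0005073 ,  0.00015239, -0.00305484,  0.00204386,
       -0.0028837 , -0.00019701]), 'tau': array([ 4.87420286e-03, -5.97761929e+01,  1.61400665e+00, -2.81952631e+01,
        1.28659874e-02,  4.97328394e-03, -1.55047303e-05]), 'tcp_pos': array([0.24379103, 0.62891039, 0.25242662]), 'orientation': array([-5.77431422e-01, -3.08788929e+00,  2.56069067e-03]), 'contact_force': array([-0.72548708, -0.70291875,  0.13683676]), 'moment': array([-0.00967366, -0.00855382, -0.03754278]), 'gripper_force': 0.0, 'grip_width': 0.08558037925778682} 0.022
```

View pics/scene0.png

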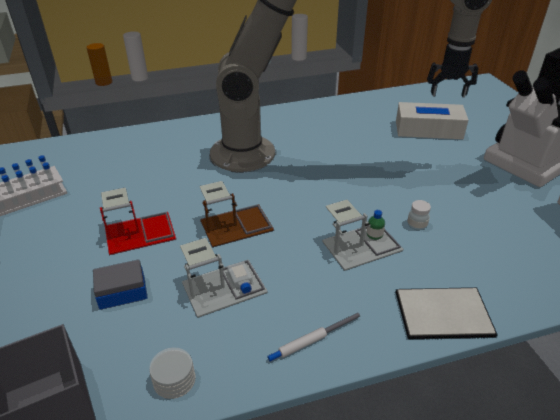

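View pics/top0.png

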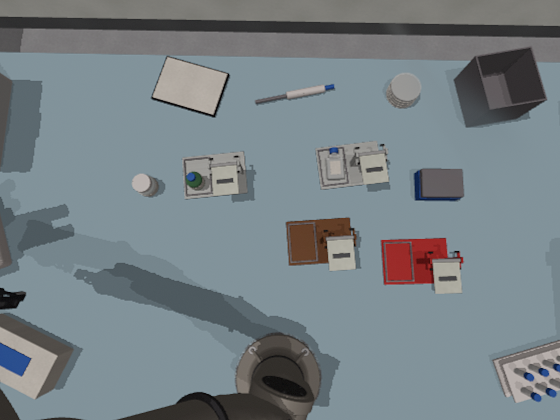

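Candidates for the flask's stand in the top picture are silver with flask (352,165), silver with bottle (215,175), brown (320,242) and red (415,262). I choose the silver one at (352,165), which is at (225,288) in the scene picture. I'll check it in a close crop.

```bash
python3 - <<'E'
import cv2,numpy as np
a=cv2.imread("pics/top0.png")[130:200,305:400]; b=cv2.imread("pics/scene0.png")[230:320,170:275]
a=cv2.resize(a,(760,560),interpolation=cv2.INTER_CUBIC); 
b=cv2.resize(b,(700,600),interpolation=cv2.INTER_CUBIC)
cv2.imwrite("pics/a1.png",a); cv2.imwrite("pics/b1.png",b)
E
```

```text
(no output)
```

View pics/a1.png

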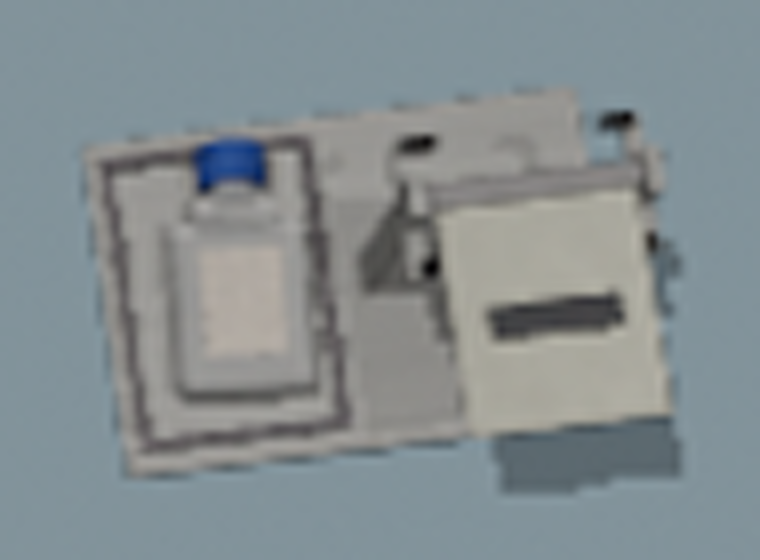

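View pics/b1.png

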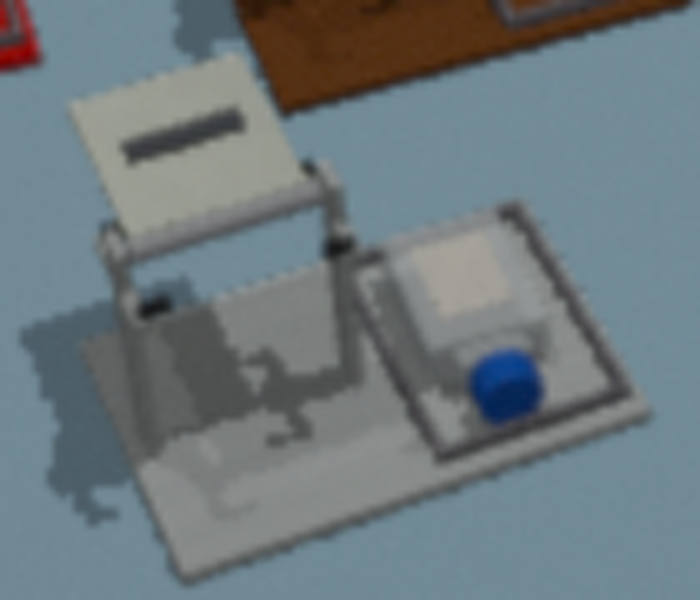

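The top crop shows the flask at (230,290), its cap at (232,165) and the marker with its bar up at (555,315). So this is the right stand. I'll fit the stand pose from both views.

```bash
cat > h.py <<'E'
import cv2,numpy as np
from bench import r
def proj(n,P):
    c=r.camera_info(n); return cv2.projectPoints(np.array(P,float),c["rvec"],c["tvec"],c["mtx"],None)[0][:,0]
def w(s,P):
    c,d=np.cos(s[2]),np.sin(s[2]); P=np.array(P,float)
    return np.c_[s[0]+c*P[:,0]-d*P[:,1], s[1]+d*P[:,0]+c*P[:,1], P[:,2]]
E
python3 - <<'E'
from h import *
from scipy.optimize import least_squares as ls
from scipy.spatial.transform import Rotation as R
L=[("top",[(65,95,8),(65,-95,8),(-65,95,8),(-85,-10,112.5),(-85,-80,112.5)],[(88,145),(578,88),(128,478),(472,435),(672,412)],8,(305,130)),
("scene",[(65,-95,0),(65,95,8),(-65,-95,8),(-65,95,8),(-85,-80,112.5),(-85,-10,112.5)],[(187,582),(650,408),(83,345),(522,200),(70,103),(235,55)],6.6667,(170,230))]
def f(s,which=(0,1)): return np.concatenate([(proj(L[i][0],w(s,np.array(L[i][1])/1e3))-((np.array(L[i][2])+.5)/L[i][3]-.5+np.array(L[i][4]))).ravel() for i in which])
for wh in((0,),(1,),(0,1)):
    s=ls(f,[.7,-.2,0],args=(wh,)).x; print(s.round(4),f(s,wh).round(1))
print("pivot, edge",w(s,[(0,-.045,.11),(-.085,-.045,.11),(.085,-.045,.11)]).round(4))
o=r.get_obs();print(R.from_rotvec(o["orientation"]).as_matrix().round(3))
E
```

```text
[ 0.6171 -0.1995  0.1441] [-0.5 -0.2  0.  -0.3  0.2 -0.3 -0.1  0.4  0.4  0.3]
[ 0.618  -0.1958  0.1506] [-0.3  1.2  0.6  0.  -0.7 -0.5  0.2 -0.8 -0.7  0.2  0.9 -0.6]
[ 0.6176 -0.1973  0.1477] [-1.2 -0.2 -0.8 -0.5 -0.5 -0.3 -0.8  0.2 -0.4 -0.  -1.   1.2 -0.   0.1
 -1.2 -0.6 -0.3 -0.7 -1.2  0.1  0.4 -0.7]
pivot, edge [[ 0.6242 -0.2418  0.11  ]
 [ 0.5401 -0.2543  0.11  ]
 [ 0.7083 -0.2293  0.11  ]]
[[-0.932  0.361 -0.   ]
 [ 0.361  0.932 -0.002]
 [-0.    -0.002 -1.   ]]
```

Call:
step_arm:
  moves:
    - {"dx": -42, "dy": -21, "dz": -6, "gripper": -1}
    - {"dx": -42, "dy": -21, "dz": -6, "gripper": -1}
    - {"dx": -42, "dy": -21, "dz": -6, "gripper": -1}
    - {"dx": -42, "dy": -21, "dz": -6, "gripper": -1}
    - {"dx": -42, "dy": -21, "dz": -6, "gripper": -1}
    - {"dx": -42, "dy": -21, "dz": -6, "gripper": -1}
    - {"dx": -42, "dy": -21, "dz": -6, "gripper": -1}
    - {"dx": -42, "dy": -21, "dz": -6, "gripper": -1}
    - {"dx": -22, "dy": -38, "gripper": -1}
    - {"dx": -22, "dy": -38, "gripper": -1}
    - {"dx": -22, "dy": -38, "gripper": -1}
    - {"dx": -22, "dy": -38, "gripper": -1}
    - {"dx": -22, "dy": -38, "gripper": -1}
    - {"dx": -22, "dy": -38, "gripper": -1}
    - {"dx": -22, "dy": -38, "gripper": -1}
    - {"dx": -22, "dy": -38, "gripper": -1}
    - {"rz": -7.4, "gripper": -1}
    - {"rz": -7.4, "gripper": -1}
    - {"rz": -7.4, "gripper": -1}
    - {"rz": -7.4, "gripper": -1}

```text
invalid input at $.moves[0]: expected keys rx, ry, rz, dx, dy, dz, gripper
```

All seven keys are required in each row.

Call:
step_arm:
  moves:
    - {"rx": 0, "ry": 0, "rz": 0, "dx": -42, "dy": -21, "dz": -6, "gripper": -1}
    - {"rx": 0, "ry": 0, "rz": 0, "dx": -42, "dy": -21, "dz": -6, "gripper": -1}
    - {"rx": 0, "ry": 0, "rz": 0, "dx": -42, "dy": -21, "dz": -6, "gripper": -1}
    - {"rx": 0, "ry": 0, "rz": 0, "dx": -42, "dy": -21, "dz": -6, "gripper": -1}
    - {"rx": 0, "ry": 0, "rz": 0, "dx": -42, "dy": -21, "dz": -6, "gripper": -1}
    - {"rx": 0, "ry": 0, "rz": 0, "dx": -42, "dy": -21, "dz": -6, "gripper": -1}
    - {"rx": 0, "ry": 0, "rz": 0, "dx": -42, "dy": -21, "dz": -6, "gripper": -1}
    - {"rx": 0, "ry": 0, "rz": 0, "dx": -42, "dy": -21, "dz": -6, "gripper": -1}
    - {"rx": 0, "ry": 0, "rz": 0, "dx": -22, "dy": -38, "dz": 0, "gripper": -1}
    - {"rx": 0, "ry": 0, "rz": 0, "dx": -22, "dy": -38, "dz": 0, "gripper": -1}
    - {"rx": 0, "ry": 0, "rz": 0, "dx": -22, "dy": -38, "dz": 0, "gripper": -1}
    - {"rx": 0, "ry": 0, "rz": 0, "dx": -22, "dy": -38, "dz": 0, "gripper": -1}
    - {"rx": 0, "ry": 0, "rz": 0, "dx": -22, "dy": -38, "dz": 0, "gripper": -1}
    - {"rx": 0, "ry": 0, "rz": 0, "dx": -22, "dy": -38, "dz": 0, "gripper": -1}
    - {"rx": 0, "ry": 0, "rz": 0, "dx": -22, "dy": -38, "dz": 0, "gripper": -1}
    - {"rx": 0, "ry": 0, "rz": 0, "dx": -22, "dy": -38, "dz": 0, "gripper": -1}
    - {"rx": 0, "ry": 0, "rz": -7.4, "dx": 0, "dy": 0, "dz": 0, "gripper": -1}
    - {"rx": 0, "ry": 0, "rz": -7.4, "dx": 0, "dy": 0, "dz": 0, "gripper": -1}
    - {"rx": 0, "ry": 0, "rz": -7.4, "dx": 0, "dy": 0, "dz": 0, "gripper": -1}
    - {"rx": 0, "ry": 0, "rz": -7.4, "dx": 0, "dy": 0, "dz": 0, "gripper": -1}

```text
clock: 2.6
tcp_pos: [0.5504, 0.0042, 0.3009]
orientation: [0.237, -3.132, 0.0]
contact_force: [-0.4, -0.2, 0.4]
grip_width: 0.0002
gripper_force: 0.0
```

```bash
cat >> h.py <<'E'
from scipy.spatial.transform import Rotation as R
S=(.6174,-.198,.147)
def ray(n,uv,z):
    c=r.camera_info(n);M=cv2.Rodrigues(c["rvec"])[0]
    d=M.T@np.r_[cv2.undistortPoints(np.array([[uv]],float),c["mtx"],None)[0,0],1]; o=-M.T@c["tvec"]
    return o+d*(z-o[2])/d[2]
def tostand(p): c,d=np.cos(S[2]),np.sin(S[2]);q=np.array(p)-[S[0],S[1],0];return np.array([c*q[0]+d*q[1],-d*q[0]+c*q[1],q[2]])
def where():
    o=r.get_obs();M=R.from_rotvec(o["orientation"]).as_matrix();A=np.c_[[np.cos(S[2]),np.sin(S[2]),0],[-np.sin(S[2]),np.cos(S[2]),0],[0,0,1]]
    print("clock",o["clock"],"tcp stand mm",(tostand(o["tcp_pos"])*1e3).round(1),"q",o["joints"].round(2),"F",o["contact_force"].round(1));print((A.T@M).round(3))
E
python3 - <<'E'
from h import *
for uv in((325,237),(354,234),(355,270),(330,271)): print(uv,(tostand(ray("top",uv,.115))*1e3).round(0))
where()
E
```

```text
(325, 237) [-215.  112.  115.]
(354, 234) [-217.   35.  115.]
(355, 270) [-310.   46.  115.]
(330, 271) [-305.  112.  115.]
clock 2.6 tcp stand mm [-36.6 209.8 300.9] q [-0.33  0.23  0.25  1.81 -0.06  1.11  1.66] F [-0.4 -0.2  0.4]
[[-1.    -0.004 -0.001]
 [-0.004  1.     0.   ]
 [ 0.001  0.    -1.   ]]
```

Call:
step_arm:
  moves:
    - {"rx": 0, "ry": 0, "rz": 0, "dx": 15, "dy": -32, "dz": 6, "gripper": -1}
    - {"rx": 0, "ry": 0, "rz": 0, "dx": 15, "dy": -32, "dz": 6, "gripper": -1}
    - {"rx": 0, "ry": 0, "rz": 0, "dx": 15, "dy": -32, "dz": 6, "gripper": -1}
    - {"rx": 0, "ry": 0, "rz": 0, "dx": 15, "dy": -32, "dz": 6, "gripper": -1}
    - {"rx": 0, "ry": 0, "rz": 0, "dx": 15, "dy": -32, "dz": 6, "gripper": -1}
    - {"rx": 0, "ry": 0, "rz": 0, "dx": 15, "dy": -32, "dz": 6, "gripper": -1}
    - {"rx": 0, "ry": 0, "rz": 0, "dx": 15, "dy": -32, "dz": 6, "gripper": -1}
    - {"rx": 0, "ry": 0, "rz": 0, "dx": 15, "dy": -32, "dz": 6, "gripper": -1}
    - {"rx": 0, "ry": -9, "rz": 0, "dx": 0, "dy": 0, "dz": 0, "gripper": -1}
    - {"rx": 0, "ry": -9, "rz": 0, "dx": 0, "dy": 0, "dz": 0, "gripper": -1}
    - {"rx": 0, "ry": -9, "rz": 0, "dx": 0, "dy": 0, "dz": 0, "gripper": -1}
    - {"rx": 0, "ry": -9, "rz": 0, "dx": 0, "dy": 0, "dz": 0, "gripper": -1}
    - {"rx": 0, "ry": -9, "rz": 0, "dx": 0, "dy": 0, "dz": 0, "gripper": -1}
    - {"rx": 0, "ry": 0, "rz": 0, "dx": 0, "dy": 0, "dz": 0, "gripper": -1}

```text
clock: 4.35
tcp_pos: [0.4646, -0.2698, 0.2364]
orientation: [-0.193, 2.624, 0.064]
contact_force: [0.0, -0.6, -0.0]
grip_width: 0.0004
gripper_force: 0.0
```

```bash
python3 -c "
from h import *
where()"
```

```text
clock 4.35 tcp stand mm [-161.6  -48.6  236.4] q [ 0.71  0.16 -0.12  2.16 -0.67  0.55  2.85] F [ 0.  -0.6 -0. ]
[[-0.872 -0.003  0.49 ]
 [ 0.003  1.     0.01 ]
 [-0.49   0.01  -0.872]]
```

Joint 7 is near its limit, so I'll spin the tool half a turn. The fingers keep the same shape that way.

Call:
step_arm:
  moves:
    - {"rx": 0, "ry": 0, "rz": 10, "dx": 0, "dy": 0, "dz": 0, "gripper": -1}
    - {"rx": 0, "ry": 0, "rz": 10, "dx": 0, "dy": 0, "dz": 0, "gripper": -1}
    - {"rx": 0, "ry": 0, "rz": 10, "dx": 0, "dy": 0, "dz": 0, "gripper": -1}
    - {"rx": 0, "ry": 0, "rz": 10, "dx": 0, "dy": 0, "dz": 0, "gripper": -1}
    - {"rx": 0, "ry": 0, "rz": 10, "dx": 0, "dy": 0, "dz": 0, "gripper": -1}
    - {"rx": 0, "ry": 0, "rz": 10, "dx": 0, "dy": 0, "dz": 0, "gripper": -1}
    - {"rx": 0, "ry": 0, "rz": 10, "dx": 0, "dy": 0, "dz": 0, "gripper": -1}
    - {"rx": 0, "ry": 0, "rz": 10, "dx": 0, "dy": 0, "dz": 0, "gripper": -1}
    - {"rx": 0, "ry": 0, "rz": 10, "dx": 0, "dy": 0, "dz": 0, "gripper": -1}
    - {"rx": 0, "ry": 0, "rz": 10, "dx": 0, "dy": 0, "dz": 0, "gripper": -1}
    - {"rx": 0, "ry": 0, "rz": 10, "dx": 0, "dy": 0, "dz": 0, "gripper": -1}
    - {"rx": 0, "ry": 0, "rz": 10, "dx": 0, "dy": 0, "dz": 0, "gripper": -1}
    - {"rx": 0, "ry": 0, "rz": 10, "dx": 0, "dy": 0, "dz": 0, "gripper": -1}
    - {"rx": 0, "ry": 0, "rz": 10, "dx": 0, "dy": 0, "dz": 0, "gripper": -1}
    - {"rx": 0, "ry": 0, "rz": 10, "dx": 0, "dy": 0, "dz": 0, "gripper": -1}
    - {"rx": 0, "ry": 0, "rz": 10, "dx": 0, "dy": 0, "dz": 0, "gripper": -1}
    - {"rx": 0, "ry": 0, "rz": 10, "dx": 0, "dy": 0, "dz": 0, "gripper": -1}
    - {"rx": 0, "ry": 0, "rz": 10, "dx": 0, "dy": 0, "dz": 0, "gripper": -1}
    - {"rx": 0, "ry": 8, "rz": 0, "dx": 0, "dy": 0, "dz": 0, "gripper": -1}
    - {"rx": 0, "ry": 8, "rz": 0, "dx": 0, "dy": 0, "dz": 0, "gripper": -1}

```text
clock: 6.85
tcp_pos: [0.4681, -0.2641, 0.2372]
orientation: [-2.859, -0.227, -1.089]
contact_force: [1.1, 1.1, -0.8]
grip_width: -0.0001
gripper_force: 0.0
```

```bash
python3 -c "
from h import *
where()"
```

```text
clock 6.85 tcp stand mm [-157.4  -43.5  237.2] q [ 0.51  0.16  0.2   2.27 -1.29  0.6   0.36] F [ 1.1  1.1 -0.8]
[[ 0.746  0.018  0.666]
 [ 0.002 -1.     0.024]
 [ 0.666 -0.017 -0.746]]
```

Call:
step_arm:
  moves:
    - {"rx": 0, "ry": 0, "rz": 0, "dx": -14, "dy": 0, "dz": 15, "gripper": -1}
    - {"rx": 0, "ry": 0, "rz": 0, "dx": -14, "dy": 0, "dz": 15, "gripper": -1}
    - {"rx": 0, "ry": 0, "rz": 0, "dx": -14, "dy": 0, "dz": 15, "gripper": -1}
    - {"rx": 0, "ry": 0, "rz": 0, "dx": -14, "dy": 0, "dz": 15, "gripper": -1}
    - {"rx": 0, "ry": 0, "rz": 0, "dx": 0, "dy": 0, "dz": 0, "gripper": -1}

```text
clock: 7.48
tcp_pos: [0.4622, -0.265, 0.1652]
orientation: [-2.866, -0.22, -1.059]
contact_force: [-0.0, 0.0, -0.2]
grip_width: -0.0001
gripper_force: 0.0
```

```bash
python3 -c "
from h import *
where()"
```

```text
clock 7.475 tcp stand mm [-163.4  -43.5  165.2] q [ 1.18  0.35 -0.56  2.28 -1.36  0.36  0.53] F [-0.   0.  -0.2]
[[ 0.759  0.015  0.651]
 [-0.004 -1.     0.027]
 [ 0.652 -0.023 -0.758]]
```

Call:
step_arm:
  moves:
    - {"rx": 0, "ry": 0, "rz": 0, "dx": 0, "dy": 0, "dz": 13, "gripper": -1}
    - {"rx": 0, "ry": 0, "rz": 0, "dx": 0, "dy": 0, "dz": 13, "gripper": -1}
    - {"rx": 0, "ry": 0, "rz": 0, "dx": 0, "dy": 0, "dz": 13, "gripper": -1}
    - {"rx": 0, "ry": 0, "rz": 0, "dx": 0, "dy": 0, "dz": 13, "gripper": -1}
    - {"rx": 0, "ry": 0, "rz": 0, "dx": 0, "dy": 0, "dz": 13, "gripper": -1}
    - {"rx": 0, "ry": 0, "rz": 0, "dx": 0, "dy": 0, "dz": 13, "gripper": -1}
    - {"rx": 0, "ry": 0, "rz": 0, "dx": 0, "dy": 0, "dz": 13, "gripper": -1}
    - {"rx": 0, "ry": 0, "rz": 0, "dx": 0, "dy": 0, "dz": 0, "gripper": -1}

```text
clock: 8.48
tcp_pos: [0.5215, -0.2647, 0.1108]
orientation: [-2.855, -0.239, -1.026]
contact_force: [-0.4, 0.2, -0.0]
grip_width: 0.0
gripper_force: 0.0
```

```bash
python3 -c "
from h import *
where()
cv2.imwrite('pics/s2.png',cv2.resize(r.grab_frame('scene')[170:320,120:320],(800,600),interpolation=cv2.INTER_CUBIC))"
```

```text
clock 8.475 tcp stand mm [-104.6  -51.9  110.8] q [ 1.19  0.56 -0.7   2.19 -1.37  0.17  0.58] F [-0.4  0.2 -0. ]
[[ 0.77   0.034  0.638]
 [ 0.001 -0.999  0.052]
 [ 0.639 -0.039 -0.769]]
```

View pics/s2.png

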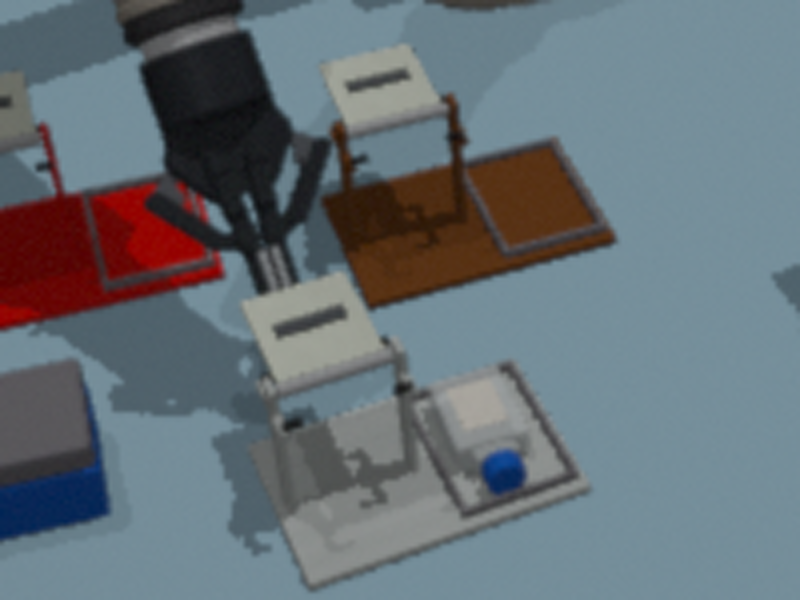

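The fingertips are just under the free edge, at crop (275,285), with no contact. Joints 5 and 6 are at their limits, so I'll relax the tilt slightly and go a little deeper.

Call:
step_arm:
  moves:
    - {"rx": 0, "ry": -2.5, "rz": 0, "dx": 0, "dy": -2, "dz": 4, "gripper": -1}
    - {"rx": 0, "ry": -2.5, "rz": 0, "dx": 0, "dy": -2, "dz": 4, "gripper": -1}
    - {"rx": 0, "ry": 0, "rz": 0, "dx": 0, "dy": -2, "dz": 5, "gripper": -1}
    - {"rx": 0, "ry": 0, "rz": 0, "dx": 0, "dy": 0, "dz": 0, "gripper": -1}

```text
clock: 9.02
tcp_pos: [0.527, -0.2566, 0.1006]
orientation: [-2.903, -0.245, -0.902]
contact_force: [0.0, -0.0, 0.4]
grip_width: -0.0
gripper_force: 0.0
```

```bash
python3 -c "
from h import *
where()"
```

```text
clock 9.025 tcp stand mm [-98.  -44.7 100.6] q [ 0.95  0.51 -0.47  2.17 -1.22  0.22  0.34] F [ 0.  -0.   0.4]
[[ 0.822  0.034  0.568]
 [ 0.005 -0.999  0.052]
 [ 0.569 -0.04  -0.821]]
```

Call:
step_arm:
  moves:
    - {"rx": 0, "ry": 0, "rz": 0, "dx": 4.2, "dy": 0, "dz": -3.5, "gripper": -1}
    - {"rx": 0, "ry": 0, "rz": 0, "dx": 4.2, "dy": 0, "dz": -3.5, "gripper": -1}
    - {"rx": 0, "ry": 0, "rz": 0, "dx": 4.2, "dy": 0, "dz": -3.5, "gripper": -1}
    - {"rx": 0, "ry": 0, "rz": 0, "dx": 4.2, "dy": 0, "dz": -3.5, "gripper": -1}
    - {"rx": 0, "ry": 0, "rz": 0, "dx": 4.2, "dy": 0, "dz": -3.5, "gripper": -1}
    - {"rx": 0, "ry": 0, "rz": 0, "dx": 4.2, "dy": 0, "dz": -3.5, "gripper": -1}
    - {"rx": 0, "ry": 0, "rz": 0, "dx": 4.2, "dy": 0, "dz": -3.5, "gripper": -1}
    - {"rx": 0, "ry": 0, "rz": 0, "dx": 4.2, "dy": 0, "dz": -3.5, "gripper": -1}

```text
clock: 10.02
tcp_pos: [0.5395, -0.2567, 0.1437]
orientation: [-2.904, -0.245, -0.903]
contact_force: [-0.3, 0.2, -1.2]
grip_width: 0.0
gripper_force: 0.3
```

```bash
python3 -c "
from h import *
where()
cv2.imwrite('pics/s3.png',cv2.resize(r.grab_frame('scene')[170:320,120:320],(800,600),interpolation=cv2.INTER_CUBIC))"
```

```text
clock 10.025 tcp stand mm [-85.6 -46.7 143.7] q [ 0.81  0.41 -0.32  2.14 -1.08  0.33  0.14] F [-0.3  0.2 -1.2]
[[ 0.822  0.033  0.569]
 [ 0.005 -0.999  0.051]
 [ 0.57  -0.039 -0.821]]
```

View pics/s3.png

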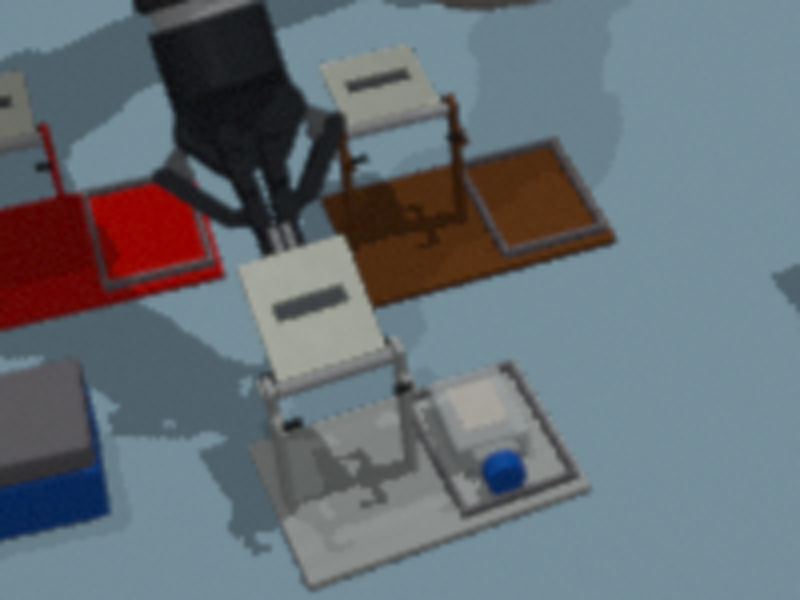

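The marker is lifting: its free edge at crop (290,255) rests on the fingertips with about 1 N. Next I'll push to upright, then past it.

Call:
step_arm:
  moves:
    - {"rx": 0, "ry": 0, "rz": 0, "dx": 4.8, "dy": 0, "dz": -0.7, "gripper": -1}
    - {"rx": 0, "ry": 0, "rz": 0, "dx": 4.8, "dy": 0, "dz": -0.7, "gripper": -1}
    - {"rx": 0, "ry": 0, "rz": 0, "dx": 4.8, "dy": 0, "dz": -0.7, "gripper": -1}
    - {"rx": 0, "ry": 0, "rz": 0, "dx": 4.8, "dy": 0, "dz": -0.7, "gripper": -1}
    - {"rx": 0, "ry": 0, "rz": 0, "dx": 4.8, "dy": 0, "dz": -0.7, "gripper": -1}
    - {"rx": 0, "ry": 0, "rz": 0, "dx": 4.8, "dy": 0, "dz": -0.7, "gripper": -1}
    - {"rx": 0, "ry": 0, "rz": 0, "dx": 4.8, "dy": 0, "dz": -0.7, "gripper": -1}
    - {"rx": 0, "ry": 0, "rz": 0, "dx": 4.8, "dy": 0, "dz": -0.7, "gripper": -1}
    - {"rx": 0, "ry": 0, "rz": 0, "dx": 4, "dy": 0, "dz": 1.6, "gripper": -1}
    - {"rx": 0, "ry": 0, "rz": 0, "dx": 4, "dy": 0, "dz": 1.6, "gripper": -1}
    - {"rx": 0, "ry": 0, "rz": 0, "dx": 4, "dy": 0, "dz": 1.6, "gripper": -1}
    - {"rx": 0, "ry": 0, "rz": 0, "dx": 4, "dy": 0, "dz": 1.6, "gripper": -1}
    - {"rx": 0, "ry": 0, "rz": 0, "dx": 4, "dy": 0, "dz": 1.6, "gripper": -1}
    - {"rx": 0, "ry": 0, "rz": 0, "dx": 4, "dy": 0, "dz": 1.6, "gripper": -1}
    - {"rx": 0, "ry": 0, "rz": 0, "dx": 4, "dy": 0, "dz": 1.6, "gripper": -1}
    - {"rx": 0, "ry": 0, "rz": 0, "dx": 4, "dy": 0, "dz": 1.6, "gripper": -1}

```text
clock: 12.08
tcp_pos: [0.6006, -0.2468, 0.1773]
orientation: [-2.904, -0.244, -0.902]
contact_force: [-0.6, -0.5, -0.5]
grip_width: -0.0002
gripper_force: 0.3
```

```bash
python3 -c "
from h import *
where()
cv2.imwrite('pics/s4.png',cv2.resize(r.grab_frame('scene')[170:320,120:320],(800,600),interpolation=cv2.INTER_CUBIC))"
```

```text
clock 12.075 tcp stand mm [-23.8 -45.8 177.3] q [ 0.62  0.4  -0.19  2.03 -0.93  0.38 -0.12] F [-0.6 -0.5 -0.5]
[[ 0.822  0.033  0.568]
 [ 0.005 -0.999  0.051]
 [ 0.569 -0.039 -0.821]]
```

View pics/s4.png

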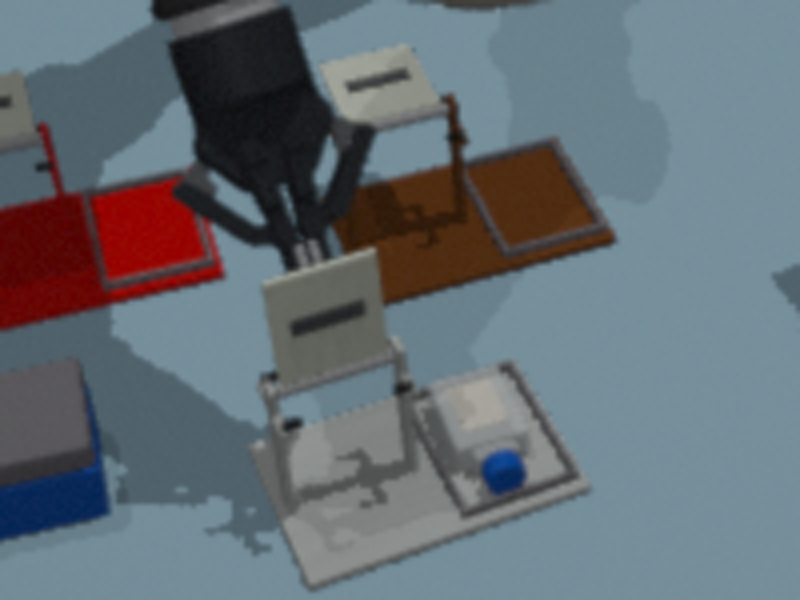

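The marker is almost upright, with its edge at crop (320,265). I'll carry it over the top.

Call:
step_arm:
  moves:
    - {"rx": 0, "ry": 0, "rz": 0, "dx": 3.7, "dy": 0, "dz": 2, "gripper": -1}
    - {"rx": 0, "ry": 0, "rz": 0, "dx": 3.7, "dy": 0, "dz": 2, "gripper": -1}
    - {"rx": 0, "ry": 0, "rz": 0, "dx": 3.7, "dy": 0, "dz": 2, "gripper": -1}
    - {"rx": 0, "ry": 0, "rz": 0, "dx": 3.7, "dy": 0, "dz": 2, "gripper": -1}
    - {"rx": 0, "ry": 0, "rz": 0, "dx": 3.7, "dy": 0, "dz": 2, "gripper": -1}
    - {"rx": 0, "ry": 0, "rz": 0, "dx": 2, "dy": 0, "dz": 3.7, "gripper": -1}
    - {"rx": 0, "ry": 0, "rz": 0, "dx": 2, "dy": 0, "dz": 3.7, "gripper": -1}
    - {"rx": 0, "ry": 0, "rz": 0, "dx": 2, "dy": 0, "dz": 3.7, "gripper": -1}
    - {"rx": 0, "ry": 0, "rz": 0, "dx": 2, "dy": 0, "dz": 3.7, "gripper": -1}
    - {"rx": 0, "ry": 0, "rz": 0, "dx": 2, "dy": 0, "dz": 3.7, "gripper": -1}
    - {"rx": 0, "ry": 0, "rz": 0, "dx": 1.2, "dy": 0, "dz": 3.6, "gripper": -1}
    - {"rx": 0, "ry": 0, "rz": 0, "dx": 1.2, "dy": 0, "dz": 3.6, "gripper": -1}
    - {"rx": 0, "ry": 0, "rz": 0, "dx": 1.2, "dy": 0, "dz": 3.6, "gripper": -1}
    - {"rx": 0, "ry": 0, "rz": 0, "dx": 1, "dy": 0, "dz": 3.6, "gripper": -1}
    - {"rx": 0, "ry": 0, "rz": 0, "dx": 0, "dy": 0, "dz": 0, "gripper": -1}
    - {"rx": 0, "ry": 0, "rz": 0, "dx": 0, "dy": 0, "dz": 0, "gripper": -1}
    - {"rx": 0, "ry": 0, "rz": 0, "dx": 0, "dy": 0, "dz": 0, "gripper": -1}
    - {"rx": 0, "ry": 0, "rz": 0, "dx": 0, "dy": 0, "dz": 0, "gripper": -1}

```text
clock: 14.38
tcp_pos: [0.651, -0.2371, 0.161]
orientation: [-2.904, -0.244, -0.903]
contact_force: [-0.7, -0.1, -0.7]
grip_width: 0.0001
gripper_force: 0.0
```

```bash
python3 -c "
from h import *
where()
cv2.imwrite('pics/s5.png',cv2.resize(r.grab_frame('scene')[170:320,120:320],(800,600),interpolation=cv2.INTER_CUBIC))"
```

```text
clock 14.375 tcp stand mm [ 27.5 -43.6 161. ] q [ 0.55  0.48 -0.17  1.95 -0.91  0.35 -0.18] F [-0.7 -0.1 -0.7]
[[ 0.822  0.033  0.568]
 [ 0.005 -0.999  0.051]
 [ 0.569 -0.039 -0.821]]
```

View pics/s5.png

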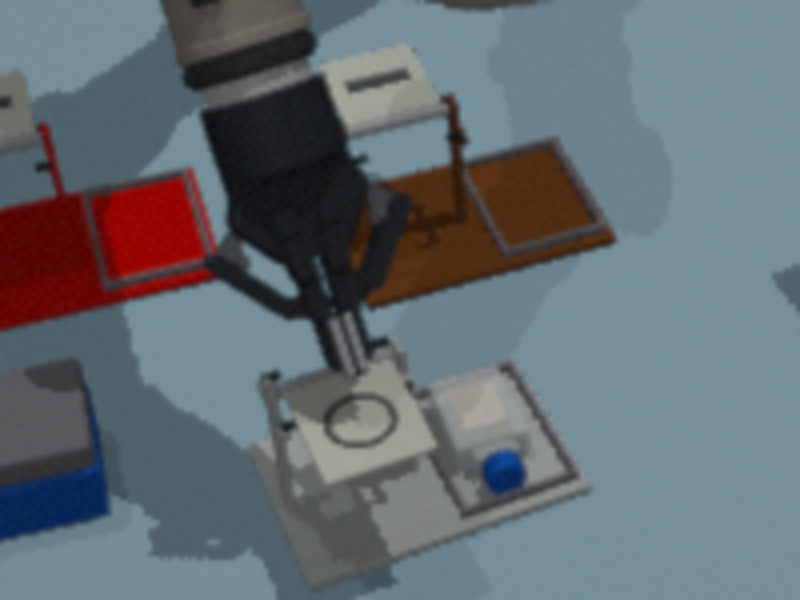

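The marker is over with its ring up at crop (360,420) and is sinking. I'll back the tool away along its axis and let the marker settle.

Call:
step_arm:
  moves:
    - {"rx": 0, "ry": 0, "rz": 0, "dx": 0, "dy": 0, "dz": -10, "gripper": -1}
    - {"rx": 0, "ry": 0, "rz": 0, "dx": 0, "dy": 0, "dz": -15, "gripper": -1}
    - {"rx": 0, "ry": 0, "rz": 0, "dx": 0, "dy": 0, "dz": -20, "gripper": -1}
    - {"rx": 0, "ry": 0, "rz": 0, "dx": 0, "dy": 0, "dz": -20, "gripper": -1}
    - {"rx": 0, "ry": 0, "rz": 0, "dx": 0, "dy": 0, "dz": -20, "gripper": -1}
    - {"rx": 0, "ry": 0, "rz": 0, "dx": 0, "dy": 0, "dz": -15, "gripper": -1}
    - {"rx": 0, "ry": 0, "rz": 0, "dx": 0, "dy": 0, "dz": 0, "gripper": -1}
    - {"rx": 0, "ry": 0, "rz": 0, "dx": 0, "dy": 0, "dz": 0, "gripper": -1}
    - {"rx": 0, "ry": 0, "rz": 0, "dx": 0, "dy": 0, "dz": 0, "gripper": -1}
    - {"rx": 0, "ry": 0, "rz": 0, "dx": 0, "dy": 0, "dz": 0, "gripper": -1}
    - {"rx": 0, "ry": 0, "rz": 0, "dx": 0, "dy": 0, "dz": 0, "gripper": -1}
    - {"rx": 0, "ry": 0, "rz": 0, "dx": 0, "dy": 0, "dz": 0, "gripper": -1}
    - {"rx": 0, "ry": 0, "rz": 0, "dx": 0, "dy": 0, "dz": 0, "gripper": -1}
    - {"rx": 0, "ry": 0, "rz": 0, "dx": 0, "dy": 0, "dz": 0, "gripper": -1}
    - {"rx": 0, "ry": 0, "rz": 0, "dx": 0, "dy": 0, "dz": 0, "gripper": -1}
    - {"rx": 0, "ry": 0, "rz": 0, "dx": 0, "dy": 0, "dz": 0, "gripper": -1}
    - {"rx": 0, "ry": 0, "rz": 0, "dx": 0, "dy": 0, "dz": 0, "gripper": -1}
    - {"rx": 0, "ry": 0, "rz": 0, "dx": 0, "dy": 0, "dz": 0, "gripper": -1}
    - {"rx": 0, "ry": 0, "rz": 0, "dx": 0, "dy": 0, "dz": 0, "gripper": -1}
    - {"rx": 0, "ry": 0, "rz": 0, "dx": 0, "dy": 0, "dz": 0, "gripper": -1}

```text
clock: 16.92
tcp_pos: [0.5956, -0.2503, 0.243]
orientation: [-2.904, -0.245, -0.902]
contact_force: [0.1, -0.2, -0.5]
grip_width: -0.0
gripper_force: 0.0
```

```bash
python3 -c "
from h import *
where()
f=r.grab_frame('scene')
P=w(S,[(.085,-.08,.1125),(.085,-.01,.1125)])
print(((proj('scene',P)-[120,170])*4).round(0))
cv2.imwrite('pics/s6.png',cv2.resize(f[170:320,120:320],(800,600),interpolation=cv2.INTER_CUBIC))"
```

```text
clock 16.925 tcp stand mm [-29.3 -48.6 243. ] q [ 0.54  0.3  -0.07  1.99 -0.8   0.51 -0.28] F [ 0.1 -0.2 -0.5]
[[ 0.822  0.033  0.568]
 [ 0.005 -0.999  0.051]
 [ 0.569 -0.039 -0.821]]
[[320. 482.]
 [434. 444.]]
```

View pics/s6.png

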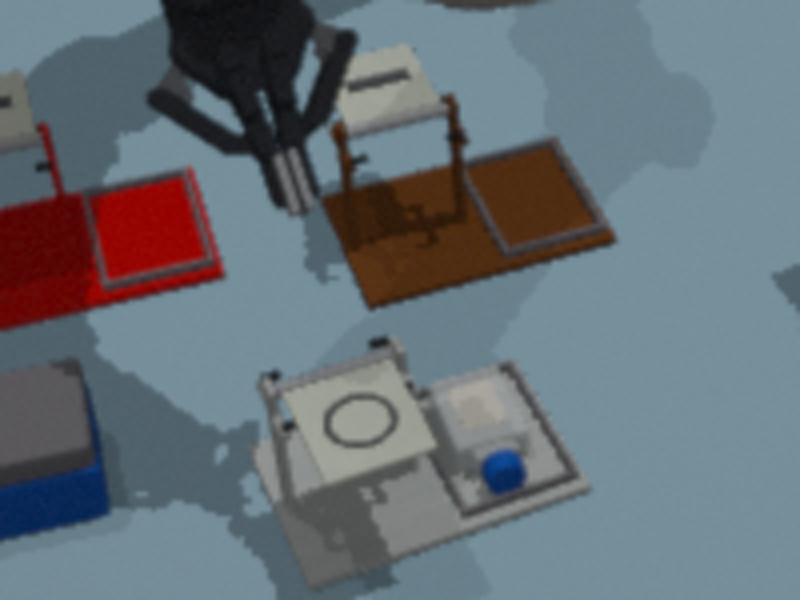

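The marker lies flat with its ring up. Its free-edge corners at about (322,485) and (437,445) match the predicted (320,482) and (434,444). The flask has not moved and the robot is clear.

```bash
python3 -c "
from bench import r
print(r.hand_in())"
```

```text
the job is handed in; nothing more can be done
None
```

The flask stand's marker is flipped over and lies flat with its ring face up; the flask did not move, nothing else was touched, and the job was handed in at about 17 s.

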